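# Ring up the sprued wax patterns for investing

## Robot

A 7-joint arm with a two-finger parallel gripper is mounted at the origin on the work surface. World frame = base frame: x ahead of the robot, y to its left, z up, the work surface at z = 0. Lengths are in m, angles in rad, forces in N, time in s.
With the tool pointing down it reaches from about 0.4 to 0.85 m from the base axis. Payload 10.4 kg.
Tool frame: the origin (TCP) lies midway between the tips of the shut fingers; the grasp point (between the pads) lies hold_point_z behind it (hold_point_z is the distance from the TCP to the grasp point, in m); z points along the fingers, y is the line along which they close (so a half turn about z gives the same grasp; the last joint's range is limited). The gripper opens to 87 mm and grips with 3 to 60 N. Pads are 19 mm wide; open, the fingers measure 117 mm over their backs; the gripper's body (75 mm by 190 mm) begins 51 mm behind the grasp point.
Start: joints at [1.265, 0.332, -0.065, 1.46, 0.022, 1.35, -0.088], TCP at [0.174, -0.6, 0.223] pointing down, gripper open.
Joint ranges: [-2.6, 2.6], [-0.5, 2.12], [-1.47, 1.34], [0.16, 2.42], [-1.27, 4.41], [0.06, 2.06], [-2.6, 2.6]. Speed limits (rad/s): [2.22, 2.22, 2.79, 2.79, 3.14, 3.14, 3.14].

## Interface

Orientations are given as a unit quaternion [x, y, z, w].
In Python, from bench import * gives the robot as it stands. The module is installed in compiled form; this text tells all that it offers.
- The arm moves only by the tool drive_tool, never from a script. Its argument "increments" is a list of rows, each a list of 6 numbers: the shift along the tool's x, y, z scaled (see below), then the turn, a rotation vector about the tool's x, y, z scaled (see below). In form: [[dx, dy, dz, rx, ry, rz], ...]. A call has exactly 5 rows; each row is the pose to reach, as a shift and turn from the pose commanded when the call began, along the tool's axes at that moment; what a row does not reach only later rows make up. The controller multiplies each number of a shift by 300 mm and each number of a turn by pi/4 rad. A row lasts 1/12 s, in which the tool goes at most 41.7 mm and 7.16 degrees, less where a joint would pass 70% of its speed; a pose out of reach is approached as far as the arm can. A call with a number of a shift or a turn outside -1 to 1 is refused whole. A call with a gripper value outside its range is refused whole. "claw" is the closure, from 0 (fully open) to 1 (shut), set as the call begins (left out, the last holds). The fingers move at their own pace and stop on an object; "force" is the grip in N (left out, the last holds). Time passes only in rows, so rows that repeat a pose let the fingers close, or fill a call up. It gives the time, the measured TCP pose, the force, the opening and the grip force at its end, in the units of the state.
- read_state(): the state, without advancing time (a new reading comes with each control period).
- camera(name): name is "side" or "top" or "wrist"; returns the picture (400x640x3 uint8, blue, green, red); there is no depth.
- get_calibration(name): a dict with "K" (3x3 intrinsics, pixels), "position" and "rotation" of the camera in the world. Camera axes: x right, y down, z forward; pixel columns grow to the right and rows downward; lengths in m; the calibration is good to about 2 mm. The wrist camera is an equidistant fisheye: a pixel r from the principal point sees the ray r / f radians off the axis. A picture is of the moment at which its call begins: read the wrist's pose just before it. get_calibration takes no time and is no camera call; for the wrist camera it gives the pose at the moment of the call.
- close_job(): hands the job in; it is judged then, once.
The state is a dict: "time": time; "joint_positions": joint angles; "joint_vel": joint speeds; "joint_torque": joint torques, N m; "ee_pos": TCP position; "eef_rot": TCP orientation; "ft_force": force on the tool from outside, world axes, zero at the start; "torque": the same for the moment, N m; "width": finger opening in m; "grip_force": force on a finger pad.
Only numpy, scipy, OpenCV 4.12 (cv2) and the standard library are available. Lean on these libraries where they do the work, as an engineer would, in place of code of your own. Each camera call takes 0.05 s, during which the arm holds its last target. There are 200 camera calls.

## Task

Get the four wax patterns ready for investing: set each steel casting ring upright over the wax on the rubber former of its own size and shape, centred on the line moulded in the former, the oval ring turned to lie along the oval former. One ring has been left on the wrong former, so move that one to its own. Lower the rings gently, neither dropping nor forcing them, and do not knock the glass spirit lamp or the stone cast out of place.

Things in the scene. Friction and masses are not known exactly. Their poses are not given: they have to be found in the camera images.
- ring_small: Plain steel casting ring (open tube), the smallest round one: outside diameter 34, height 38, wall 2.5. Its origin is on its axis, in the plane of its lower rim; z is up. Stands upright, loose, on an 8 mm thick white tile, 70 g. Sizes in mm.
- ring_medium: Plain steel casting ring, the middle round one: outside diameter 49, height 46, wall 2.5. Its origin is on its axis, in the plane of its lower rim; z is up. Stands upright, loose, on an 8 mm thick white tile or (medium or oval) on the large former, 120 g. Sizes in mm.
- ring_large: Plain steel casting ring, the largest round one: outside diameter 64, height 56, wall 2.5. Its origin is on its axis, in the plane of its lower rim; z is up. Stands upright, loose, on an 8 mm thick white tile, 180 g. Sizes in mm.
- ring_oval: Plain steel casting ring of oval (racetrack) section: 70 long along its x, 44 wide along its y with two flat sides 26 long, height 50, wall 2.5. Its origin is on its axis, in the plane of its lower rim; z is up. Stands upright, loose, on an 8 mm thick white tile or (medium or oval) on the large former, 150 g; best gripped across its flats. Sizes in mm.
- former_small: Fixed dark rubber sprue former: flange 8 thick, its flat top the seat, with a pale line where the ring stands; cone and teal wax on sprues in the middle. Origin: centre of the underside, z up. Smallest round former, for the 34 ring: flange diameter 46, cone diameter 16 at the seat, wax up to 34 above the bench and within 5 of the axis. Sizes in mm.
- former_medium: Fixed dark rubber sprue former: flange 8 thick, its flat top the seat, with a pale line where the ring stands; cone and teal wax on sprues in the middle. Origin: centre of the underside, z up. Middle round former, for the 49 ring: flange diameter 61, cone diameter 28 at the seat, wax up to 38 above the bench and within 12 of the axis. Sizes in mm.
- former_large: Fixed dark rubber sprue former: flange 8 thick, its flat top the seat, with a pale line where the ring stands; cone and teal wax on sprues in the middle. Origin: centre of the underside, z up. Largest round former, for the 64 ring: flange diameter 76, cone diameter 30 at the seat, wax up to 44 above the bench and within 14 of the axis. At the start the medium or the oval ring stands on it by mistake, over the wax. Sizes in mm.
- former_oval: Fixed dark rubber sprue former: flange 8 thick, its flat top the seat, with a pale line where the ring stands; cone and teal wax on sprues in the middle. Origin: centre of the underside, z up. Oval former, for the oval ring: flange 82 long along its x, 56 wide along its y; hump 48 by 22 at the seat; wax (three teeth in a row along x) up to 42 above the bench, 33 long and 12 wide. The ring's long axis goes along the former's x, either way round. Sizes in mm.
- spirit_lamp: Bystander: small glass spirit lamp with a brass collar and wick, diameter 62, height 71, loose. Origin at the centre of its underside, z up. Sizes in mm.
- stone_cast: Bystander: buff dental-stone cast of a full dental arch, about 62 by 58, 29 high, loose. Origin in its underside near the middle, teeth upward, z up. Sizes in mm.
There are look-alikes about, which are no part of the job. What is shaped like the ring_medium but red is not meant. Leave any orange or pink look-alike of the former_medium alone.

How it is judged:
By the outcome, as a careful person would: the job done as asked, in the order asked, and still so for the second after the job is handed in, with the robot touching nothing.
It also fails if it takes over 99 s, if anything falls off the work surface, if the arm or the gripper's body presses on something with over 40 N, if the wrist force passes 120 N, or if a joint passes its speed limit or range.

## Working session

There is one attempt and no reset: what is moved stays moved. The work goes in short steps, Python scripts to look and compute and a tool call to move; the robot and the scene stay as the last step left them, time stands still between calls to the robot, and variables do not carry over. Pictures are saved under pics/ and viewed, at most 14 in all, crops included, and the job is handed in when it is done.

Besides the shell and the picture viewer there is one more tool, called as name(argument=value, ...) on one line, values as JSON. drive_tool: Moves the arm, as the interface text tells. Its arguments: {"type":"object","properties":{"increments":{"type":"array","items":{"type":"array","items":{"type":"number"}}},"claw":{"type":"number"},"force":{"type":"number"}},"required":["increments"]}

```bash
mkdir -p pics; ls; python3 - <<'E'
from bench import *
import cv2
s=read_state();print(s)
for n in("top","side","wrist"):
    c=get_calibration(n);print(n,c)
    cv2.imwrite(f"pics/{n}0.png",camera(n))
E
```

```text
pics
{'time': 0.0, 'joint_positions': array([ 1.2654113 ,  0.33287987, -0.06469875,  1.46098605,  0.02157788,
        1.34991564, -0.08849007]), 'joint_vel': array([ 0.00101943,  0.00070302, -0.00113024,  0.0007108 , -0.00136266,
       -0.00209278,  0.00199567]), 'joint_torque': array([-3.06283691e-04, -6.23263335e+01,  2.40074872e-02, -3.89890337e+01,
       -6.15474768e-02,  4.01157746e-02,  1.45646072e-04]), 'ee_pos': array([ 0.17427757, -0.59977766,  0.2217276 ]), 'eef_rot': array([ 9.90018625e-01,  1.40934610e-01, -1.30234985e-04, -7.35746859e-04]), 'ft_force': array([-0.85928211,  0.31725262, -0.09331642]), 'torque': array([-0.04948402, -0.02617096, -0.01558707]), 'grip_force': 0.0, 'width': 0.08702444082444315}
top {'K': array([[391.49839703,   0.        , 325.14907799],
       [  0.        , 391.49839703, 205.11022205],
       [  0.        ,   0.        ,   1.        ]]), 'position': array([ 0.40319111, -0.05353884,  1.1628563 ]), 'rotation': array([-0.70175949,  0.71141382, -0.02703755,  0.02632424])}
side {'K': array([[405.59569841,   0.        , 317.03472343],
       [  0.        , 405.59569841, 200.74788001],
       [  0.        ,   0.        ,   1.        ]]), 'position': array([0.3041232 , 0.60930221, 0.60874445]), 'rotation': array([-0.12588975,  0.89375746, -0.426371  ,  0.05964183])}
wrist {'K': array([[309.70691629,   0.        , 318.68760456],
       [  0.        , 309.70691629, 203.00318445],
       [  0.        ,   0.        ,   1.        ]]), 'position': array([ 0.24160556, -0.58045282,  0.38373903]), 'rotation': array([ 0.7925801 , -0.59548605, -0.07898339,  0.10476058])}
```

View pics/top0.png

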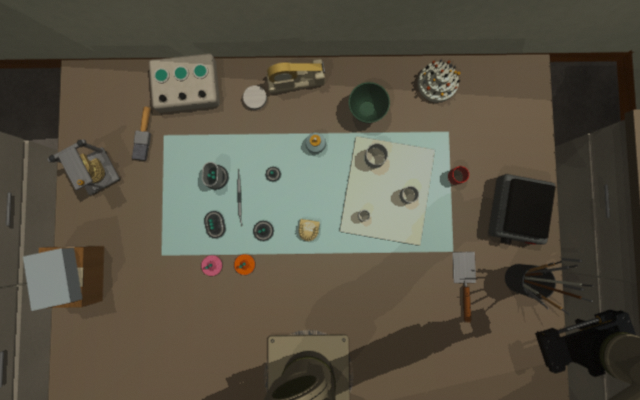

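View pics/side0.png

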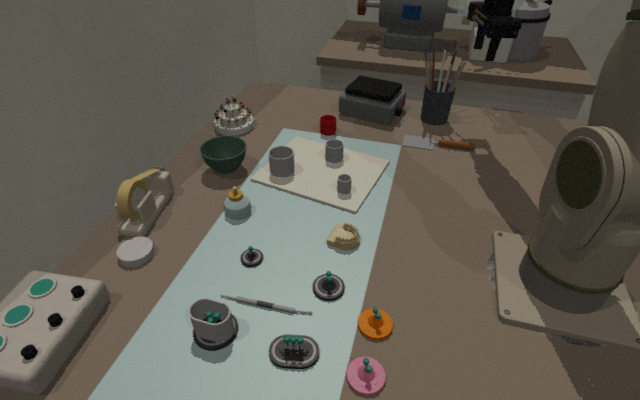

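```bash
cat > h.py <<'E'
from bench import *
import bench, numpy as np, cv2
from scipy.spatial.transform import Rotation as R
def ray(c,u,v,fish):
    K=c["K"];x=(u-K[0,2])/K[0,0];y=(v-K[1,2])/K[1,1]
    if fish:
        r=np.hypot(x,y);s=np.sin(r)/max(r,1e-9);d=np.array([x*s,y*s,np.cos(r)])
    else: d=np.array([x,y,1.])
    return R.from_quat(c["rotation"]).apply(d)
def world(c,u,v,z,fish=False):
    d=ray(c,u,v,fish);p=c["position"];return p+d*(z-p[2])/d[2]
def pix(c,P,fish=False):
    q=R.from_quat(c["rotation"]).inv().apply(np.atleast_2d(P)-c["position"]);K=c["K"]
    if fish:
        r=np.hypot(q[:,0],q[:,1]);k=np.arctan2(r,q[:,2])/np.maximum(r,1e-9);x,y=q[:,0]*k,q[:,1]*k
    else: x,y=q[:,0]/q[:,2],q[:,1]/q[:,2]
    return np.c_[x*K[0,0]+K[0,2],y*K[1,1]+K[1,2]]
def go(pos,yaw=None,s=None):
    """increments (scaled) from the present pose to pos, tool x at world yaw, pointing down"""
    s=s or read_state();T=R.from_quat(s["eef_rot"]);d=T.inv().apply(np.array(pos)-s["ee_pos"])/.3
    r=np.zeros(3)
    if yaw is not None:
        G=R.from_euler('z',yaw)*R.from_euler('x',np.pi);r=(T.inv()*G).as_rotvec()/(np.pi/4)
    print("go",np.round(d,3),np.round(r,3))
E
python3 - <<'E'
from h import *
print([n for n in dir(bench) if n[0]!='_'], getattr(bench,'hold_point_z',None))
c=get_calibration("wrist");s=read_state();T=R.from_quat(s["eef_rot"])
print("cam in tool",T.inv().apply(c["position"]-s["ee_pos"]),(T.inv()*R.from_quat(c["rotation"])).as_matrix().round(3))
t=get_calibration("top")
for n,u,v,z in [("large ring",376,155,.064),("med",410,194,.054),("small",364,216,.046),("fs",273,174,.008),("fm",263,231,.008),("fo",215,224,.008),("fl",214,177,.008),("lamp",316,143,.03),("cast",309,229,.02)]: print(n,world(t,u,v,z).round(3))
im=cv2.imread("pics/top0.png")[125:280,190:475]
cv2.imwrite("pics/top0c.png",cv2.resize(im,None,fx=2.8,fy=2.8,interpolation=cv2.INTER_CUBIC))
go([.6,-.05,.3],0)
E
```

```text
['PlanningError', 'camera', 'close_job', 'get_calibration', 'hold_point_z', 'read_state'] 0.0187
cam in tool [ 7.00393827e-02 -3.95362385e-05 -1.61890859e-01] [[-0.001 -0.966 -0.26 ]
 [ 1.    -0.001  0.001]
 [-0.001 -0.26   0.966]]
large ring [ 0.627 -0.202  0.064]
med [ 0.515 -0.297  0.054]
small [ 0.455 -0.166  0.046]
fs [0.585 0.099 0.008]
fm [0.417 0.129 0.008]
fo [0.439 0.27  0.008]
fl [0.579 0.274 0.008]
lamp [ 0.672 -0.031  0.03 ]
cast [ 0.42  -0.007  0.02 ]
go [ 1.874 -1.364 -0.259] [-0.001  0.     0.36 ]
```

View pics/top0c.png

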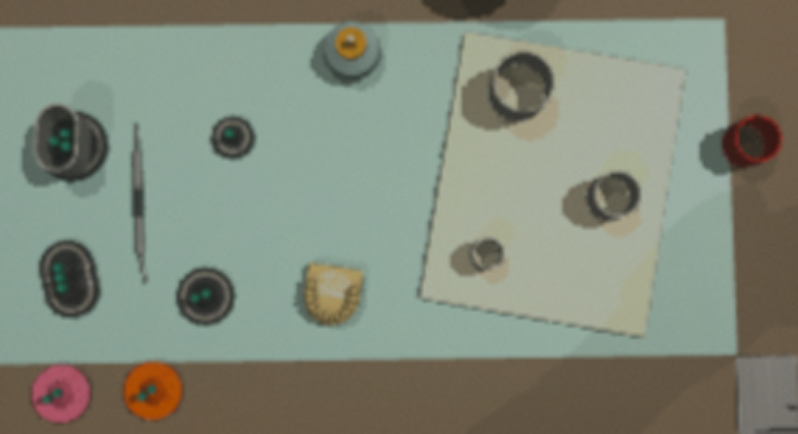

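```bash
python3 -c "
from h import *
go([.53,-.21,.22],0)"
```

```text
go [ 1.501 -0.917  0.007] [-0.001  0.     0.36 ]
```

drive_tool(increments=[[0.58, -0.35, 0, 0, 0, 0], [0.58, -0.35, 0, 0, 0, 0], [0.58, -0.35, 0, 0, 0, 0], [0.58, -0.35, 0, 0, 0, 0], [0.58, -0.35, 0, 0, 0, 0]])

```text
time: 0.57
ee_pos: [0.3138, -0.4484, 0.2225]
eef_rot: [0.99, 0.141, 0.0, -0.0]
ft_force: [0.2, -0.4, -0.7]
width: 0.0873
grip_force: 0.0
```

drive_tool(increments=[[0.58, -0.35, 0, 0, 0, 0], [0.58, -0.35, 0, 0, 0, 0], [0.58, -0.35, 0, 0, 0, 0], [0.58, -0.35, 0, 0, 0, 0], [0.58, -0.35, 0, 0, 0, 0]])

```text
time: 0.98
ee_pos: [0.4515, -0.2988, 0.2226]
eef_rot: [0.99, 0.142, 0.0, -0.0]
ft_force: [0.2, -0.0, 0.4]
width: 0.0873
grip_force: 0.0
```

drive_tool(increments=[[0.34, -0.22, 0, 0, 0, 0.36], [0.34, -0.22, 0, 0, 0, 0.36], [0.34, -0.22, 0, 0, 0, 0.36], [0.34, -0.22, 0, 0, 0, 0.36], [0.34, -0.22, 0, 0, 0, 0.36]])

```text
time: 1.4
ee_pos: [0.5312, -0.2058, 0.2222]
eef_rot: [1.0, 0.003, 0.0, -0.001]
ft_force: [-0.3, -0.1, -0.6]
width: 0.0869
grip_force: 0.0
```

```bash
cat >> h.py <<'E'
def shot(name,crop=None):
    import pickle
    c=get_calibration("wrist");im=camera("wrist");cv2.imwrite(f"pics/{name}.png",im);pickle.dump((c,read_state()),open(f"pics/{name}.pkl","wb"))
def load(name):
    import pickle
    return pickle.load(open(f"pics/{name}.pkl","rb"))
E
python3 -c "
from h import *
shot('w1');s=read_state();print(s['time'],s['ee_pos'],s['eef_rot'])
go([.48,.2,.22],0)
"
```

```text
1.45 [ 0.52993573 -0.20836971  0.22215004] [ 9.99998471e-01  1.71024822e-03 -2.89455086e-04 -2.23135784e-04]
go [-0.162 -1.362  0.008] [-0.001  0.001  0.004]
```

View pics/w1.png

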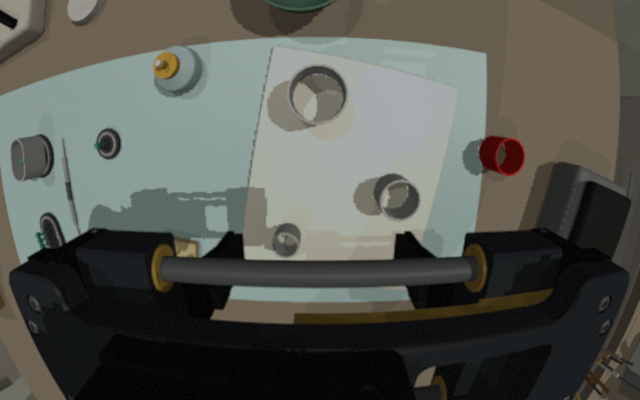

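drive_tool(increments=[[-0.08, -0.68, 0, 0, 0, 0], [-0.08, -0.68, 0, 0, 0, 0], [-0.08, -0.68, 0, 0, 0, 0], [-0.08, -0.68, 0, 0, 0, 0], [-0.08, -0.68, 0, 0, 0, 0]])

```text
time: 1.87
ee_pos: [0.5045, -0.0053, 0.2226]
eef_rot: [1.0, -0.001, 0.0, 0.0]
ft_force: [1.2, 0.5, -0.0]
width: 0.0869
grip_force: 0.0
```

drive_tool(increments=[[-0.18, -0.65, 0, 0, 0, 0], [-0.18, -0.65, 0, 0, 0, 0], [-0.18, -0.65, 0, 0, 0, 0], [-0.18, -0.65, 0, 0, 0, 0], [-0.18, -0.65, 0, 0, 0, 0]])

```text
time: 2.28
ee_pos: [0.4507, 0.1902, 0.2227]
eef_rot: [1.0, -0.0, 0.0, 0.0]
ft_force: [1.1, -0.6, 0.6]
width: 0.0874
grip_force: 0.0
```

```bash
python3 -c "
from h import *
shot('w2');s=read_state();print(s['time'],s['ee_pos'],s['eef_rot'])
"
```

```text
2.3333 [0.44820457 0.19718246 0.22308816] [ 9.99993534e-01  3.41856253e-03  3.51821856e-04 -1.05944535e-03]
```

View pics/w2.png

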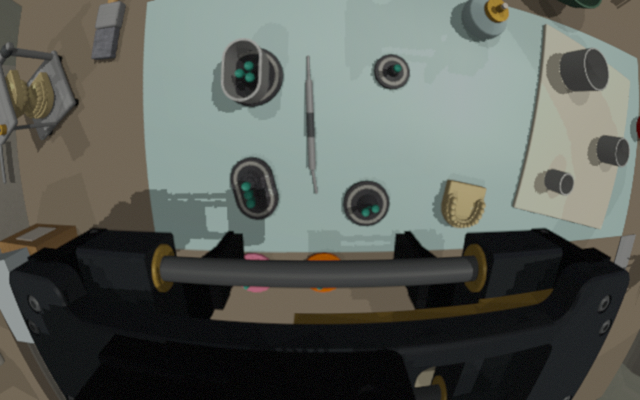

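```bash
cat >> h.py <<'E'
from scipy.optimize import differential_evolution as DE
from scipy.ndimage import map_coordinates
def oval(L,W,n=80):
    t=np.linspace(0,2*np.pi,n,endpoint=False);r=W/2;p=np.c_[r*np.cos(t),r*np.sin(t)];p[:,0]+=np.where(np.cos(t)>0,1,-1)*(L-W)/2
    return p/1000
# curves: (L,W,z)
RING={"small":(34,34,38),"medium":(49,49,46),"large":(64,64,56),"oval":(70,44,50)}
FORM={"small":(46,46),"medium":(61,61),"large":(76,76),"oval":(82,56)}
def curves(kind,n):
    if kind=="ring":
        L,W,h=RING[n];return [(L,W,8+h),(L-5,W-5,8+h)]
    L,W=FORM[n];l,w,_=RING[n];return [(L,W,8),(l+1.2,w+1.2,8),(l-1.2,w-1.2,8)]
def view(name):
    if name.startswith("w"): return (load(name)[0],True,name)
    return (get_calibration(name),False,name+"0")
def fit(kind,n,views,p0,yaw0=0,span=.012,yspan=.3):
    ov=n=="oval";G=[]
    for v in views:
        c,f,fn=view(v);im=cv2.GaussianBlur(cv2.imread(f"pics/{fn}.png").astype(np.float32),(0,0),.8)
        g=sum(np.hypot(cv2.Sobel(im[...,k],5,1,0),cv2.Sobel(im[...,k],5,0,1)) for k in range(3));G.append((c,f,np.minimum(g,250)))
    def cost(q):
        a=q[2] if ov else 0;S=0;C,s_=np.cos(a),np.sin(a)
        for c,f,g in G:
            for L,W,z in curves(kind,n):
                p=oval(L,W)@np.array([[C,s_],[-s_,C]])+q[:2]
                uv=pix(c,np.c_[p,np.full(len(p),z/1000)],f)
                S-=map_coordinates(g,[uv[:,1],uv[:,0]],order=1).mean()
        return S
    b=[(p0[0]-span,p0[0]+span),(p0[1]-span,p0[1]+span)]+([(yaw0-yspan,yaw0+yspan)] if ov else [])
    r=DE(cost,b,seed=1,tol=1e-6,maxiter=80);print(kind,n,views,r.x.round(4),round(r.fun));return r.x
def draw(im,v,kind,n,q,col=(0,0,255)):
    c,f,_=view(v);a=q[2] if len(q)>2 else 0
    for L,W,z in curves(kind,n):
        p=oval(L,W)@np.array([[np.cos(a),np.sin(a)],[-np.sin(a),np.cos(a)]])+q[:2]
        for uv in pix(c,np.c_[p,np.full(len(p),z/1000)],f): cv2.circle(im,tuple(int(round(k*32)) for k in uv*2.+.5),16,col,-1,shift=5)
E
python3 - <<'E'
from h import *
g={("ring","large"):(.627,-.202),("ring","medium"):(.515,-.297),("ring","small"):(.455,-.166),("form","small"):(.585,.099),("form","medium"):(.417,.129),("form","oval"):(.439,.27),("form","large"):(.579,.27),("ring","oval"):(.578,.272)}
w1=load("w1")[0];w2=load("w2")[0]
for n,u,v,z in[("large",317,94,.064),("medium",397,197,.054),("small",286,239,.046)]:print(n,world(w1,u,v,z,True).round(3))
for n,u,v,z in[("fs",392,71,.008),("fm",366,202,.008),("fo",254,187,.008),("fl",250,77,.008),("ro",243,72,.058)]:print(n,world(w2,u,v,z,True).round(3))
Q={}
for (k,n),p in g.items():
    w="w1" if k=="ring" and n!="oval" else "w2"
    if (k,n)==("ring","oval"): p=world(w2,243,72,.058,True)[:2]
    fit(k,n,["top"],p,.2);Q[k,n]=fit(k,n,[w],p,.2,span=.015)
for w in("w1","w2"):
    im=cv2.resize(cv2.imread(f"pics/{w}.png"),None,fx=2,fy=2,interpolation=cv2.INTER_CUBIC)
    for (k,n),q in Q.items():
        if (w=="w1")==(k=="ring" and n!="oval"): draw(im,w,k,n,q)
    cv2.imwrite(f"pics/{w}o.png",im[20:520,380:1000] if w=="w1" else im[40:480,400:880])
E
```

```text
large [ 0.63  -0.204  0.064]
medium [ 0.52  -0.294  0.054]
small [ 0.466 -0.168  0.046]
fs [0.586 0.1   0.008]
fm [0.421 0.13  0.008]
fo [0.441 0.271 0.008]
fl [0.578 0.273 0.008]
ro [0.577 0.269 0.058]
ring large ['top'] [ 0.6297 -0.205 ] -487
ring large ['w1'] [ 0.6306 -0.2037] -412
ring medium ['top'] [ 0.5151 -0.2981] -486
ring medium ['w1'] [ 0.5157 -0.298 ] -480
ring small ['top'] [ 0.4573 -0.1679] -453
ring small ['w1'] [ 0.4595 -0.1664] -443
form small ['top'] [0.5849 0.1068] -625
form small ['w2'] [0.5853 0.102 ] -684
form medium ['top'] [0.4117 0.128 ] -612
form medium ['w2'] [0.4182 0.1288] -691
form oval ['top'] [ 0.4459  0.2748 -0.1   ] -632
form oval ['w2'] [0.4375 0.2709 0.1108] -687
form large ['top'] [0.5785 0.2641] -616
form large ['w2'] [0.5763 0.2742] -530
ring oval ['top'] [ 0.585   0.2722 -0.0109] -436
ring oval ['w2'] [ 0.5801  0.2718 -0.0521] -458
```

View pics/w2o.png

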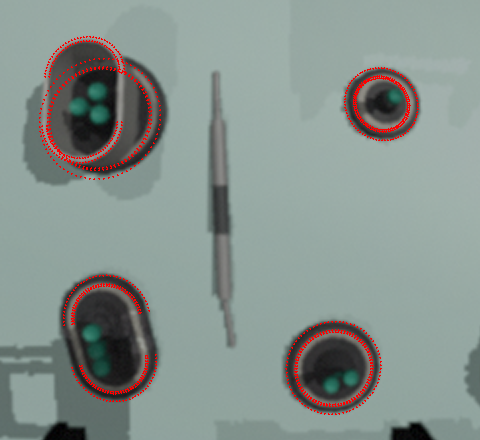

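View pics/w1o.png

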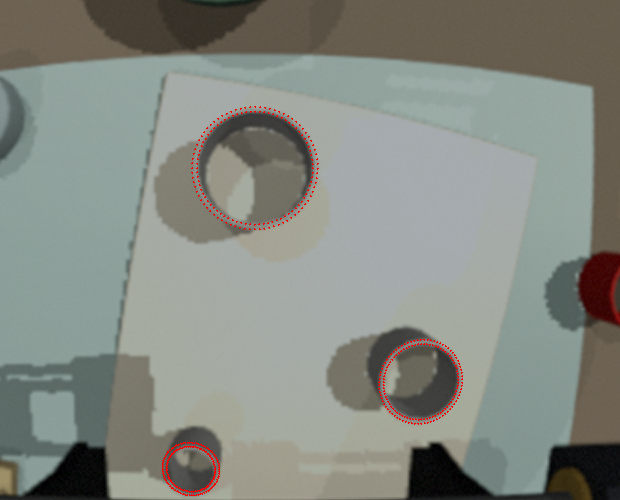

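```bash
cat >> h.py <<'E'
def oval(L,W,n=90):
    t=np.linspace(-np.pi/2,np.pi/2,60);r=W/2;a=(L-W)/2;e=np.c_[a+r*np.cos(t),r*np.sin(t)]
    x=np.linspace(-a,a,int(60*2*a/(np.pi*r))+1)[1:-1] if a>0 else np.zeros(0)
    return np.r_[e,np.c_[x,np.full(len(x),r)],-e,np.c_[x,np.full(len(x),-r)]]/1000
E
python3 - <<'E'
from h import *
p=(.4375,.271)
a=fit("form","oval",["w2"],p,.15,span=.008);fit("form","oval",["w2","top"],p,.15,span=.008)
b=fit("ring","oval",["w2"],(.579,.272),0,span=.01);fit("ring","oval",["w2","top","side"],(.579,.272),0,span=.01)
c=fit("form","large",["w2"],(.577,.270),span=.008);fit("form","small",["side"],(.585,.102),span=.008);fit("form","medium",["side"],(.418,.129),span=.008)
im=cv2.resize(cv2.imread("pics/w2.png"),None,fx=2,fy=2,interpolation=cv2.INTER_CUBIC)
draw(im,"w2","form","oval",a);draw(im,"w2","ring","oval",b)
cv2.imwrite("pics/w2p.png",cv2.resize(im[40:480,400:620],None,fx=1.3,fy=1.3))
go([b[0],b[1],.12],b[2])
E
```

```text
form oval ['w2'] [0.4401 0.2712 0.3214] -678
form oval ['w2', 'top'] [0.4346 0.2765 0.1821] -1245
ring oval ['w2'] [ 0.58    0.272  -0.0432] -458
ring oval ['w2', 'top', 'side'] [ 0.5802  0.2722 -0.0158] -1251
form large ['w2'] [0.5762 0.2744] -533
form small ['side'] [0.585  0.1065] -705
form medium ['side'] [0.4183 0.1356] -701
go [ 0.441 -0.246  0.344] [-0.003 -0.001  0.064]
```

View pics/w2p.png

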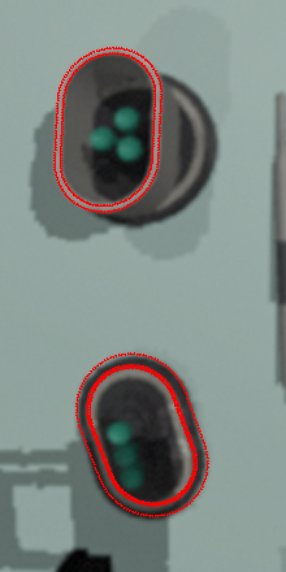

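```bash
python3 -c "
from h import *
go([.43,.20,.13],0);print(read_state()['ee_pos'])
"
```

```text
go [-0.061 -0.009  0.31 ] [-0.003 -0.001  0.009]
[0.44820457 0.19718246 0.22308816]
```

drive_tool(increments=[[-0.06, 0, 0.32, 0, 0, 0], [-0.06, 0, 0.32, 0, 0, 0], [-0.06, 0, 0.32, 0, 0, 0], [-0.06, 0, 0.32, 0, 0, 0], [-0.06, 0, 0.32, 0, 0, 0]])

```text
time: 2.75
ee_pos: [0.4338, 0.1881, 0.1267]
eef_rot: [1.0, -0.001, -0.0, 0.0]
ft_force: [0.5, 0.6, 1.4]
width: 0.087
grip_force: 0.0
```

drive_tool(increments=[[0, 0, 0, 0, 0, 0], [0, 0, 0, 0, 0, 0], [0, 0, 0, 0, 0, 0], [0, 0, 0, 0, 0, 0], [0, 0, 0, 0, 0, 0]])

```text
time: 3.17
ee_pos: [0.4339, 0.1895, 0.1271]
eef_rot: [1.0, -0.0, 0.0, -0.0]
ft_force: [1.0, -0.2, 0.3]
width: 0.0866
grip_force: 0.0
```

```bash
python3 - <<'E'
from h import *
shot('w3')
a=fit("form","oval",["w3"],(.438,.271),.2,span=.008)
b=fit("form","medium",["w3"],(.418,.129),span=.008)
im=cv2.resize(cv2.imread("pics/w3.png"),None,fx=2,fy=2,interpolation=cv2.INTER_CUBIC)
m=im.copy();draw(im,"w3","form","oval",a);draw(im,"w3","form","medium",b)
cv2.imwrite("pics/w3p.png",cv2.vconcat([m[200:500,300:1000],im[200:500,300:1000]]))
go([.58,.272,.11],-.04)
E
```

```text
form oval ['w3'] [0.4391 0.2718 0.2622] -687
form medium ['w3'] [0.4183 0.1289] -679
go [ 0.487 -0.275  0.057] [-0.    -0.001  0.051]
```

View pics/w3p.png

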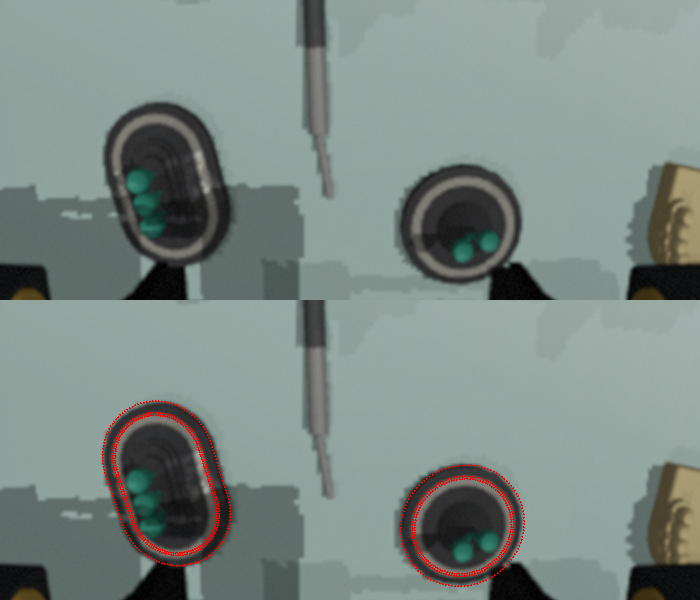

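```bash
cat >> h.py <<'E'
def lfit(n,v,p0,yaw0=0,span=.008,yspan=.25):
    ov=n=="oval";c,f,fn=view(v);g=cv2.GaussianBlur(cv2.imread(f"pics/{fn}.png").astype(np.float32),(0,0),.5).mean(2);L,W,_=RING[n]
    def cost(q):
        a=q[2] if ov else 0;C,s_=np.cos(a),np.sin(a);S=0
        for d,w in((-1.5,-1),(-2.5,-1),(-3.5,-1),(4,1.5),(-9,1.5)):
            p=oval(L+d,W+d)@np.array([[C,s_],[-s_,C]])+q[:2];uv=pix(c,np.c_[p,np.full(len(p),.008)],f)
            S+=w*map_coordinates(g,[uv[:,1],uv[:,0]],order=1).mean()
        return S
    b=[(p0[0]-span,p0[0]+span),(p0[1]-span,p0[1]+span)]+([(yaw0-yspan,yaw0+yspan)] if ov else [])
    r=DE(cost,b,seed=1,tol=1e-6,maxiter=80);print("line",n,v,r.x.round(4),round(r.fun,1));return r.x
E
python3 - <<'E'
from h import *
for v in("w3","w2","top"):
    lfit("oval",v,(.438,.271),.2);lfit("medium",v,(.418,.129))
    if v!="w3":lfit("small",v,(.585,.102))
E
```

```text
line oval w3 [0.438  0.2726 0.2125] -156.8
line medium w3 [0.4178 0.1287] -168.0
line oval w2 [0.4381 0.2724 0.2223] -126.6
line medium w2 [0.4179 0.1287] -135.0
line small w2 [0.5863 0.0994] -139.8
line oval top [0.4388 0.2727 0.218 ] -34.5
line medium top [0.4186 0.129 ] -32.9
line small top [0.587  0.0997] -29.1
```

drive_tool(increments=[[0.48, -0.28, 0.05, 0, 0, 0.05], [0.48, -0.28, 0.05, 0, 0, 0.05], [0.48, -0.28, 0.05, 0, 0, 0.05], [0.48, -0.28, 0.05, 0, 0, 0.05], [0.48, -0.28, 0.05, 0, 0, 0.05]])

```text
time: 3.63
ee_pos: [0.5811, 0.2758, 0.1077]
eef_rot: [1.0, -0.02, -0.002, -0.001]
ft_force: [-0.7, -0.5, -0.6]
width: 0.087
grip_force: 0.0
```

drive_tool(increments=[[0, 0, 0, 0, 0, 0], [0, 0, 0, 0, 0, 0], [0, 0, 0, 0, 0, 0], [0, 0, 0, 0, 0, 0], [0, 0, 0, 0, 0, 0]])

```text
time: 4.05
ee_pos: [0.5774, 0.2728, 0.1126]
eef_rot: [1.0, -0.02, 0.001, 0.0]
ft_force: [-0.6, -0.1, 0.6]
width: 0.0871
grip_force: 0.0
```

```bash
python3 - <<'E'
from h import *
shot('w4')
q=fit("ring","oval",["w4"],(.58,.272),-.03,span=.008)
fit("ring","oval",["w3"],(.58,.272),-.03,span=.008)
im=cv2.resize(cv2.imread("pics/w4.png"),None,fx=2,fy=2,interpolation=cv2.INTER_CUBIC)
draw(im,"w4","ring","oval",q)
cv2.imwrite("pics/w4p.png",im[100:600,340:940])
go([q[0],q[1],.026],q[2])
E
```

```text
ring oval ['w4'] [ 0.5807  0.2724 -0.013 ] -445
ring oval ['w3'] [ 0.58    0.2718 -0.0567] -378
go [0.01  0.001 0.288] [ 0.001 -0.002 -0.034]
```

View pics/w4p.png

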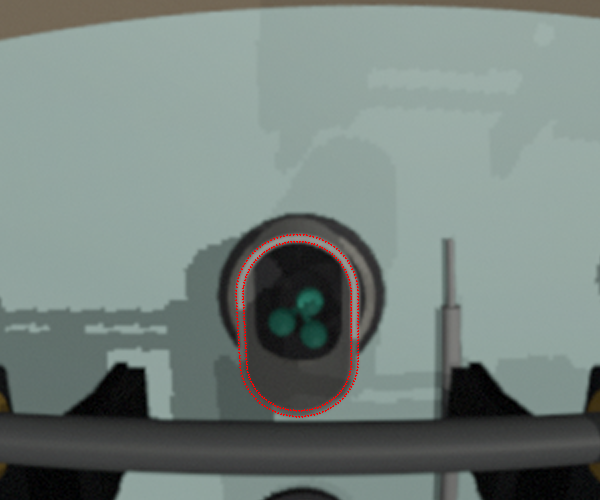

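drive_tool(increments=[[0.01, 0, 0.1, 0, 0, -0.034], [0.01, 0, 0.19, 0, 0, -0.034], [0.01, 0, 0.25, 0, 0, -0.034], [0.01, 0, 0.285, 0, 0, -0.034], [0.01, 0, 0.285, 0, 0, -0.034]])

```text
time: 4.52
ee_pos: [0.5793, 0.2723, 0.0241]
eef_rot: [1.0, -0.006, -0.001, 0.001]
ft_force: [-0.7, -0.1, -0.1]
width: 0.0872
grip_force: 0.0
```

drive_tool(increments=[[0, 0, 0, 0, 0, 0], [0, 0, 0, 0, 0, 0], [0, 0, 0, 0, 0, 0], [0, 0, 0, 0, 0, 0], [0, 0, 0, 0, 0, 0]], claw=1, force=15)

```text
time: 4.93
ee_pos: [0.5809, 0.2735, 0.0269]
eef_rot: [1.0, -0.006, 0.001, -0.0]
ft_force: [-0.0, -0.2, 0.8]
width: 0.0617
grip_force: 0.0
```

drive_tool(increments=[[0, 0, 0, 0, 0, 0], [0, 0, 0, 0, 0, 0], [0, 0, 0, 0, 0, 0], [0, 0, 0, 0, 0, 0], [0, 0, 0, 0, 0, 0]])

```text
time: 5.35
ee_pos: [0.5806, 0.2733, 0.0261]
eef_rot: [1.0, -0.006, 0.0, 0.0]
ft_force: [-0.2, -0.8, 0.9]
width: 0.0437
grip_force: 14.9
```

```bash
python3 - <<'E'
from h import *
s=read_state();print(s)
E
```

```text
{'time': 5.35, 'joint_positions': array([-0.0368509 ,  0.62795526, -0.64004736,  1.58108324,  0.41154476,
        1.07070278, -2.36877993]), 'joint_vel': array([-0.00073056, -0.00079614, -0.00054892, -0.00066217, -0.0007031 ,
        0.00026017,  0.00092881]), 'joint_torque': array([-1.96796916e-01, -6.78843069e+01, -1.26982775e+01, -3.18741524e+01,
        3.79821489e-03, -3.38360807e-01,  5.65381524e-04]), 'ee_pos': array([0.58056987, 0.27326274, 0.02613252]), 'eef_rot': array([ 9.99980371e-01, -6.26484269e-03,  6.55080858e-05,  6.42544725e-05]), 'ft_force': array([-0.16263425, -0.83585318,  0.93855672]), 'torque': array([-0.13401253,  0.13136854, -0.00241966]), 'grip_force': 14.939752311911434, 'width': 0.04371231545871912}
```

drive_tool(increments=[[0, 0, -0.03, 0, 0, 0], [0, 0, -0.08, 0, 0, 0], [0, 0, -0.15, 0, 0, 0], [0, 0, -0.22, 0, 0, 0], [0, 0, -0.25, 0, 0, 0]])

```text
time: 5.77
ee_pos: [0.5817, 0.2743, 0.1052]
eef_rot: [1.0, -0.006, 0.002, -0.001]
ft_force: [-0.1, -0.1, -1.0]
width: 0.0441
grip_force: 14.9
```

drive_tool(increments=[[-0.08, 0, 0, 0, 0, -0.06], [-0.18, 0, 0, 0, 0, -0.13], [-0.28, 0, 0, 0, 0, -0.2], [-0.38, 0, 0, 0, 0, -0.25], [-0.46, 0, 0, 0, 0, -0.29]])

```text
time: 6.18
ee_pos: [0.4403, 0.2751, 0.1012]
eef_rot: [0.994, 0.109, -0.0, 0.0]
ft_force: [-0.3, 1.4, -1.6]
width: 0.0441
grip_force: 14.9
```

drive_tool(increments=[[0, 0, 0, 0, 0, 0], [0, 0, 0, 0, 0, 0], [0, 0, 0, 0, 0, 0], [0, 0, 0, 0, 0, 0], [0, 0, 0, 0, 0, 0]])

```text
time: 6.6
ee_pos: [0.4433, 0.2749, 0.1011]
eef_rot: [0.994, 0.107, 0.0, -0.0]
ft_force: [-0.3, -0.3, -1.6]
width: 0.0439
grip_force: 14.9
```

```bash
python3 - <<'E'
from h import *
s=read_state();print(s['joint_positions'].round(2))
shot('w5');c=load('w5')[0]
go([.4381,.2725,.04],.217)
E
```

```text
[ 0.07  0.32 -0.81  1.84  0.26  1.09 -2.2 ]
go [-0.018  0.005  0.203] [-0.     0.    -0.003]
```

View pics/w5.png

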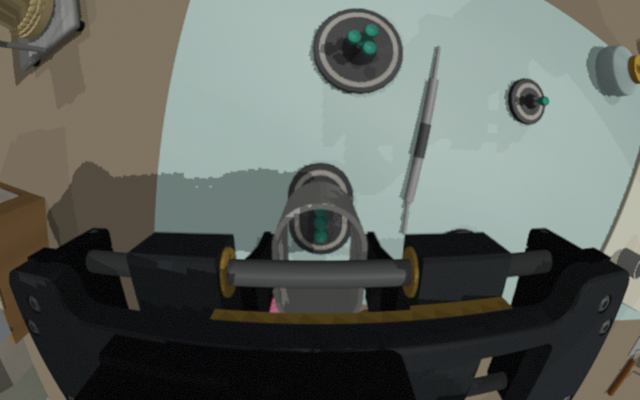

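drive_tool(increments=[[-0.018, 0.005, 0.04, 0, 0, 0], [-0.018, 0.005, 0.1, 0, 0, 0], [-0.018, 0.005, 0.16, 0, 0, 0], [-0.018, 0.005, 0.2, 0, 0, 0], [-0.018, 0.005, 0.22, 0, 0, 0]])

```text
time: 7.07
ee_pos: [0.437, 0.2719, 0.0333]
eef_rot: [0.994, 0.107, -0.001, 0.0]
ft_force: [-0.0, -0.6, -1.4]
width: 0.044
grip_force: 14.9
```

drive_tool(increments=[[0, 0, 0, 0, 0, 0], [0, 0, 0, 0, 0, 0], [0, 0, 0, 0, 0, 0], [0, 0, 0, 0, 0, 0], [0, 0, 0, 0, 0, 0]])

```text
time: 7.48
ee_pos: [0.438, 0.2726, 0.0357]
eef_rot: [0.994, 0.107, 0.001, -0.0]
ft_force: [0.5, -0.8, -2.4]
width: 0.0438
grip_force: 14.9
```

```bash
python3 - <<'E'
from h import *
P=[]
for i in range(3): camera("wrist");P.append(read_state()['ee_pos'])
print(np.round(P,4))
go([.4381,.2725,.026],.217)
lfit("large","w5",(.577,.271),span=.012);lfit("small","w5",(.5865,.0996))
E
```

```text
[[0.4379 0.2726 0.0356]
 [0.4378 0.2725 0.0354]
 [0.4378 0.2724 0.0353]]
go [ 0.001 -0.     0.031] [ 0.    -0.001 -0.002]
line large w5 [0.5795 0.2708] -196.5
line small w5 [0.5863 0.0992] -148.4
```

drive_tool(increments=[[0, 0, 0.006, 0, 0, 0], [0, 0, 0.012, 0, 0, 0], [0, 0, 0.017, 0, 0, 0], [0, 0, 0.022, 0, 0, 0], [0, 0, 0.026, 0, 0, 0]])

```text
time: 8.05
ee_pos: [0.4375, 0.2723, 0.0269]
eef_rot: [0.994, 0.107, -0.0, 0.0]
ft_force: [0.7, 0.6, -1.3]
width: 0.0438
grip_force: 14.9
```

drive_tool(increments=[[0, 0, 0.001, 0, 0, 0], [0, 0, 0.002, 0, 0, 0], [0, 0, 0.003, 0, 0, 0], [0, 0, 0.004, 0, 0, 0], [0, 0, 0.004, 0, 0, 0]])

```text
time: 8.47
ee_pos: [0.4376, 0.2724, 0.0261]
eef_rot: [0.994, 0.107, 0.0, 0.0]
ft_force: [-0.1, 1.0, -1.1]
width: 0.044
grip_force: 14.9
```

drive_tool(increments=[[0, 0, 0.001, 0, 0, 0], [0, 0, 0.002, 0, 0, 0], [0, 0, 0.002, 0, 0, 0], [0, 0, 0.002, 0, 0, 0], [0, 0, 0.002, 0, 0, 0]])

```text
time: 8.88
ee_pos: [0.4377, 0.2725, 0.0261]
eef_rot: [0.994, 0.107, 0.0, 0.0]
ft_force: [-4.1, -2.6, 8.0]
width: 0.044
grip_force: 14.9
```

drive_tool(increments=[[0, 0, 0.001, 0, 0, 0], [0, 0, 0.002, 0, 0, 0], [0, 0, 0.002, 0, 0, 0], [0, 0, 0.002, 0, 0, 0], [0, 0, 0.002, 0, 0, 0]])

```text
time: 9.3
ee_pos: [0.4377, 0.2725, 0.026]
eef_rot: [0.994, 0.107, 0.0, 0.0]
ft_force: [-5.1, -3.6, 15.9]
width: 0.0444
grip_force: 15.0
```

drive_tool(increments=[[0, 0, -0.001, 0, 0, 0], [0, 0, -0.002, 0, 0, 0], [0, 0, -0.003, 0, 0, 0], [0, 0, -0.003, 0, 0, 0], [0, 0, -0.003, 0, 0, 0]])

```text
time: 9.72
ee_pos: [0.4377, 0.2725, 0.026]
eef_rot: [0.994, 0.107, 0.0, 0.0]
ft_force: [-1.9, -1.2, 6.1]
width: 0.044
grip_force: 15.0
```

drive_tool(increments=[[0, 0, 0, 0, 0, 0], [0, 0, 0, 0, 0, 0], [0, 0, 0, 0, 0, 0], [0, 0, 0, 0, 0, 0], [0, 0, 0, 0, 0, 0]], claw=0)

```text
time: 10.13
ee_pos: [0.4376, 0.2724, 0.0256]
eef_rot: [0.994, 0.107, -0.0, 0.0]
ft_force: [0.8, -0.4, 0.0]
width: 0.0694
grip_force: 0.0
```

drive_tool(increments=[[0, 0, -0.02, 0, 0, 0], [0, 0, -0.08, 0, 0, 0], [0, 0, -0.16, 0, 0, 0], [0, 0, -0.25, 0, 0, 0], [0, 0, -0.32, 0, 0, 0]])

```text
time: 10.55
ee_pos: [0.4376, 0.2728, 0.1239]
eef_rot: [0.994, 0.108, 0.0, -0.0]
ft_force: [-0.1, 0.1, 1.1]
width: 0.0863
grip_force: 0.0
```

```bash
python3 - <<'E'
from h import *
shot('w6')
q=fit("ring","oval",["w6"],(.438,.2725),.217,span=.008)
fit("ring","oval",["top"],(.438,.2725),.217,span=.008) if 0 else 0
im=cv2.resize(cv2.imread("pics/w6.png"),None,fx=2,fy=2,interpolation=cv2.INTER_CUBIC)
n=im.copy();draw(im,"w6","ring","oval",q)
cv2.imwrite("pics/w6p.png",cv2.hconcat([n[180:560,440:840],im[180:560,440:840]]))
s=read_state();print(s['time'],s['ee_pos'],s['ft_force'])
go([.630,-.204,.13],0)
E
```

```text
ring oval ['w6'] [0.4374 0.2722 0.1864] -428
10.6 [0.43923337 0.27415321 0.12752842] [1.21210748 1.9564844  3.31316335]
go [ 0.28   1.693 -0.009] [-0.003 -0.007  0.275]
```

View pics/w6p.png

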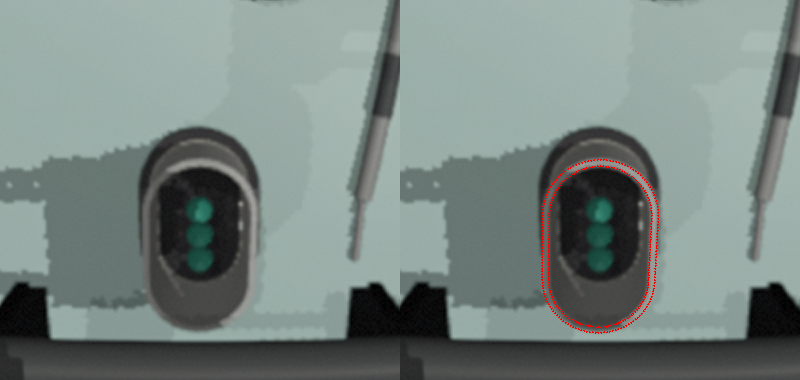

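drive_tool(increments=[[0.1, 0.65, -0.03, 0, 0, 0], [0.1, 0.65, -0.03, 0, 0, 0], [0.1, 0.65, -0.03, 0, 0, 0], [0.1, 0.65, -0.03, 0, 0, 0], [0.1, 0.65, -0.03, 0, 0, 0]])

```text
time: 11.02
ee_pos: [0.5095, 0.0844, 0.1312]
eef_rot: [0.994, 0.106, 0.0, 0.001]
ft_force: [0.8, 0.7, -0.4]
width: 0.0869
grip_force: 0.0
```

drive_tool(increments=[[0.1, 0.65, 0, 0, 0, 0], [0.1, 0.65, 0, 0, 0, 0], [0.1, 0.65, 0, 0, 0, 0], [0.1, 0.65, 0, 0, 0, 0], [0.1, 0.65, 0, 0, 0, 0]])

```text
time: 11.43
ee_pos: [0.58, -0.1001, 0.1309]
eef_rot: [0.994, 0.106, 0.0, 0.001]
ft_force: [0.8, 0.2, 0.2]
width: 0.087
grip_force: 0.0
```

drive_tool(increments=[[0.08, 0.39, 0.02, 0, 0, 0.275], [0.08, 0.39, 0.02, 0, 0, 0.275], [0.08, 0.39, 0.02, 0, 0, 0.275], [0.08, 0.39, 0.02, 0, 0, 0.275], [0.08, 0.39, 0.02, 0, 0, 0.275]])

```text
time: 11.85
ee_pos: [0.6278, -0.2074, 0.124]
eef_rot: [1.0, -0.002, -0.0, -0.0]
ft_force: [-0.4, 0.5, -0.1]
width: 0.0868
grip_force: 0.0
```

drive_tool(increments=[[0, 0, 0, 0, 0, 0], [0, 0, 0, 0, 0, 0], [0, 0, 0, 0, 0, 0], [0, 0, 0, 0, 0, 0], [0, 0, 0, 0, 0, 0]])

```text
time: 12.27
ee_pos: [0.6279, -0.2043, 0.1251]
eef_rot: [1.0, 0.0, 0.0, 0.0]
ft_force: [0.5, 0.6, 0.4]
width: 0.0871
grip_force: 0.0
```

```bash
python3 - <<'E'
from h import *
shot('w7')
q=fit("ring","large",["w7"],(.630,-.204),span=.012)
m=fit("ring","medium",["w7"],(.515,-.298),span=.012)
im=cv2.resize(cv2.imread("pics/w7.png"),None,fx=2,fy=2,interpolation=cv2.INTER_CUBIC)
n=im.copy();draw(im,"w7","ring","large",q)
cv2.imwrite("pics/w7p.png",cv2.hconcat([n[180:560,440:840],im[180:560,440:840]]))
s=read_state();print(s['time'],s['ee_pos'],s['joint_positions'].round(2))
go([q[0],q[1],.035],0)
E
```

```text
ring large ['w7'] [ 0.6308 -0.2041] -404
ring medium ['w7'] [ 0.5119 -0.2975] -136
12.3167 [ 0.62792022 -0.20447982  0.1250297 ] [ 0.61  0.52 -0.5   1.46  0.26  1.23 -1.49]
go [ 0.009 -0.001  0.3  ] [ 0. -0.  0.]
```

View pics/w7p.png

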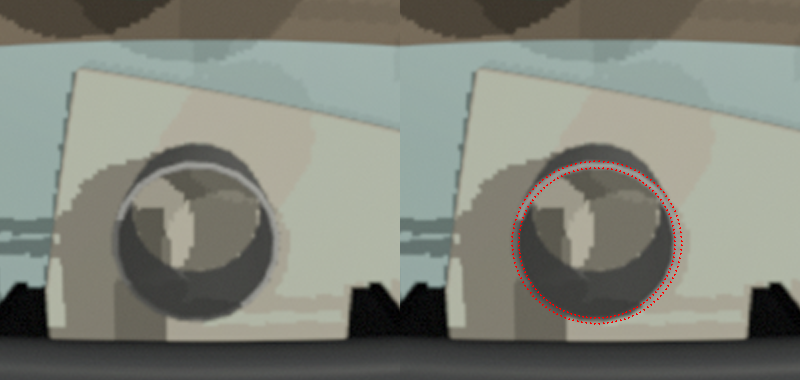

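drive_tool(increments=[[0.009, 0, 0.1, 0, 0, 0], [0.009, 0, 0.19, 0, 0, 0], [0.009, 0, 0.26, 0, 0, 0], [0.009, 0, 0.29, 0, 0, 0], [0.009, 0, 0.3, 0, 0, 0]])

```text
time: 12.73
ee_pos: [0.6295, -0.2046, 0.033]
eef_rot: [1.0, -0.0, -0.001, -0.0]
ft_force: [-0.3, 0.2, 0.3]
width: 0.0867
grip_force: 0.0
```

drive_tool(increments=[[0, 0, 0, 0, 0, 0], [0, 0, 0, 0, 0, 0], [0, 0, 0, 0, 0, 0], [0, 0, 0, 0, 0, 0], [0, 0, 0, 0, 0, 0]], claw=1)

```text
time: 13.15
ee_pos: [0.6313, -0.205, 0.036]
eef_rot: [1.0, -0.0, 0.001, 0.0]
ft_force: [-0.7, 1.2, 4.1]
width: 0.0641
grip_force: 15.0
```

drive_tool(increments=[[0, 0, 0, 0, 0, 0], [0, 0, 0, 0, 0, 0], [0, 0, 0, 0, 0, 0], [0, 0, 0, 0, 0, 0], [0, 0, 0, 0, 0, 0]])

```text
time: 13.57
ee_pos: [0.6314, -0.205, 0.036]
eef_rot: [1.0, -0.0, 0.001, 0.0]
ft_force: [-0.2, 0.5, 6.1]
width: 0.0644
grip_force: 15.0
```

drive_tool(increments=[[0, 0, -0.04, 0, 0, 0], [0, 0, -0.11, 0, 0, 0], [0, 0, -0.2, 0, 0, 0], [0, 0, -0.29, 0, 0, 0], [0, 0, -0.33, 0, 0, 0]])

```text
time: 13.98
ee_pos: [0.632, -0.2052, 0.1382]
eef_rot: [1.0, -0.0, 0.002, 0.001]
ft_force: [0.7, 0.2, -1.9]
width: 0.0639
grip_force: 15.0
```

drive_tool(increments=[[-0.06, -0.06, 0, 0, 0, 0], [-0.06, -0.17, 0, 0, 0, 0], [-0.06, -0.29, 0, 0, 0, 0], [-0.06, -0.41, 0, 0, 0, 0], [-0.06, -0.53, 0, 0, 0, 0]])

```text
time: 14.4
ee_pos: [0.6121, -0.0447, 0.1336]
eef_rot: [1.0, -0.001, -0.0, 0.0]
ft_force: [1.5, 0.0, -1.7]
width: 0.0643
grip_force: 15.0
```

drive_tool(increments=[[-0.05, -0.12, 0, 0, 0, 0], [-0.05, -0.24, 0, 0, 0, 0], [-0.05, -0.36, 0, 0, 0, 0], [-0.05, -0.48, 0, 0, 0, 0], [-0.05, -0.6, 0, 0, 0, 0]])

```text
time: 14.82
ee_pos: [0.5974, 0.1354, 0.1337]
eef_rot: [1.0, -0.001, -0.0, 0.0]
ft_force: [0.6, 0.1, -2.0]
width: 0.0637
grip_force: 15.0
```

drive_tool(increments=[[-0.05, -0.12, 0, 0, 0, 0], [-0.05, -0.24, 0, 0, 0, 0], [-0.05, -0.34, 0, 0, 0, 0], [-0.05, -0.42, 0, 0, 0, 0], [-0.05, -0.455, 0, 0, 0, 0]])

```text
time: 15.23
ee_pos: [0.5813, 0.2749, 0.1336]
eef_rot: [1.0, 0.002, -0.0, -0.001]
ft_force: [0.4, 0.7, -2.1]
width: 0.0646
grip_force: 15.0
```

drive_tool(increments=[[0, 0, 0, 0, 0, 0], [0, 0, 0, 0, 0, 0], [0, 0, 0, 0, 0, 0], [0, 0, 0, 0, 0, 0], [0, 0, 0, 0, 0, 0]])

```text
time: 15.65
ee_pos: [0.5835, 0.2688, 0.1337]
eef_rot: [1.0, -0.001, 0.0, 0.0]
ft_force: [0.3, -0.2, -2.1]
width: 0.0639
grip_force: 15.0
```

```bash
python3 - <<'E'
from h import *
shot('w8');s=read_state();print(s['time'],s['ee_pos'],s['joint_positions'].round(2))
go([.580,.2708,.044],0)
lfit("large","w5",(.579,.271),span=.006);lfit("small","w8",(.5865,.0996));lfit("medium","w8",(.418,.1288))
E
```

```text
15.7 [0.58342844 0.26916341 0.13376385] [-0.02  0.51 -0.65  1.49  0.32  1.25 -2.29]
go [-0.012 -0.006  0.299] [ 0.001 -0.    -0.003]
line large w5 [0.5795 0.2708] -196.5
line small w8 [0.586  0.0995] -147.7
line medium w8 [0.4252 0.1365] -4.7
```

drive_tool(increments=[[-0.012, -0.006, 0.06, 0, 0, 0], [-0.012, -0.006, 0.14, 0, 0, 0], [-0.012, -0.006, 0.22, 0, 0, 0], [-0.012, -0.006, 0.27, 0, 0, 0], [-0.012, -0.006, 0.295, 0, 0, 0]])

```text
time: 16.12
ee_pos: [0.5785, 0.2711, 0.0429]
eef_rot: [1.0, -0.001, -0.001, 0.001]
ft_force: [-0.3, -0.3, -0.9]
width: 0.0642
grip_force: 15.0
```

drive_tool(increments=[[0, 0, 0, 0, 0, 0], [0, 0, 0, 0, 0, 0], [0, 0, 0, 0, 0, 0], [0, 0, 0, 0, 0, 0], [0, 0, 0, 0, 0, 0]])

```text
time: 16.53
ee_pos: [0.58, 0.2727, 0.0464]
eef_rot: [1.0, -0.0, 0.001, -0.0]
ft_force: [-1.4, -0.9, -1.3]
width: 0.0642
grip_force: 15.0
```

```bash
python3 - <<'E'
from h import *
s=read_state();print(s['time'],s['ee_pos'])
go([.580,.2708,.036],0)
E
```

```text
16.5333 [0.57997246 0.27269356 0.04636455]
go [0.    0.006 0.035] [-0.001 -0.002 -0.001]
```

drive_tool(increments=[[0, 0.004, 0.005, 0, 0, 0], [0, 0.004, 0.01, 0, 0, 0], [0, 0.004, 0.015, 0, 0, 0], [0, 0.004, 0.02, 0, 0, 0], [0, 0.004, 0.024, 0, 0, 0]])

```text
time: 16.95
ee_pos: [0.5793, 0.2711, 0.0377]
eef_rot: [1.0, -0.0, -0.0, 0.0]
ft_force: [-0.7, -0.1, -0.9]
width: 0.064
grip_force: 15.0
```

drive_tool(increments=[[0, 0, 0, 0, 0, 0], [0, 0, 0, 0, 0, 0], [0, 0, 0, 0, 0, 0], [0, 0, 0, 0, 0, 0], [0, 0, 0, 0, 0, 0]])

```text
time: 17.37
ee_pos: [0.5794, 0.2712, 0.0381]
eef_rot: [1.0, -0.0, 0.0, 0.0]
ft_force: [0.4, -0.5, -1.0]
width: 0.0641
grip_force: 15.0
```

drive_tool(increments=[[0, 0, 0, 0, 0, 0], [0, 0, 0, 0, 0, 0], [0, 0, 0, 0, 0, 0], [0, 0, 0, 0, 0, 0], [0, 0, 0, 0, 0, 0]])

```text
time: 17.78
ee_pos: [0.5794, 0.2712, 0.038]
eef_rot: [1.0, -0.0, 0.0, 0.0]
ft_force: [-0.1, -0.3, -1.8]
width: 0.0643
grip_force: 15.0
```

drive_tool(increments=[[0.002, 0.001, 0.001, 0, 0, 0], [0.002, 0.001, 0.002, 0, 0, 0], [0.002, 0.001, 0.003, 0, 0, 0], [0.002, 0.001, 0.005, 0, 0, 0], [0.002, 0.001, 0.006, 0, 0, 0]])

```text
time: 18.2
ee_pos: [0.5799, 0.2709, 0.0361]
eef_rot: [1.0, -0.0, -0.0, 0.0]
ft_force: [-0.3, -1.2, -1.8]
width: 0.0643
grip_force: 15.0
```

drive_tool(increments=[[0, 0, 0.001, 0, 0, 0], [0, 0, 0.002, 0, 0, 0], [0, 0, 0.002, 0, 0, 0], [0, 0, 0.002, 0, 0, 0], [0, 0, 0.002, 0, 0, 0]])

```text
time: 18.62
ee_pos: [0.5799, 0.2709, 0.036]
eef_rot: [1.0, -0.0, 0.0, 0.0]
ft_force: [-2.7, -2.2, 5.2]
width: 0.0642
grip_force: 15.0
```

drive_tool(increments=[[0, 0, -0.001, 0, 0, 0], [0, 0, -0.001, 0, 0, 0], [0, 0, -0.001, 0, 0, 0], [0, 0, -0.001, 0, 0, 0], [0, 0, -0.001, 0, 0, 0]], claw=0)

```text
time: 19.03
ee_pos: [0.58, 0.2709, 0.0358]
eef_rot: [1.0, -0.0, 0.0, -0.0]
ft_force: [0.3, 0.5, -0.2]
width: 0.0845
grip_force: 0.0
```

drive_tool(increments=[[0, 0, 0, 0, 0, 0], [0, 0, 0, 0, 0, 0], [0, 0, -0.06, 0, 0, 0], [0, 0, -0.16, 0, 0, 0], [0, 0, -0.3, 0, 0, 0]])

```text
time: 19.45
ee_pos: [0.5782, 0.2698, 0.1236]
eef_rot: [1.0, -0.0, -0.003, 0.001]
ft_force: [1.0, 0.6, 1.0]
width: 0.087
grip_force: 0.0
```

```bash
python3 - <<'E'
from h import *
shot('w9');s=read_state();print(s['time'],s['ee_pos'],s['joint_positions'].round(2))
fit("ring","large",["w9"],(.5795,.2708),span=.01);fit("ring","oval",["w9"],(.438,.2725),.21,span=.006)
go([.5155,-.298,.12],0)
E
```

```text
19.5 [0.58222338 0.27270369 0.1347787 ] [-0.02  0.51 -0.66  1.5   0.32  1.24 -2.29]
ring large ['w9'] [0.5796 0.2704] -410
ring oval ['w9'] [0.444  0.2785 0.5052] -92
go [-0.222  1.903  0.041] [-0.005 -0.009 -0.001]
```

drive_tool(increments=[[-0.07, 0.63, 0, 0, 0, 0], [-0.07, 0.63, 0, 0, 0, 0], [-0.07, 0.63, 0, 0, 0, 0], [-0.07, 0.63, 0, 0, 0, 0], [-0.07, 0.63, 0, 0, 0, 0]])

```text
time: 19.92
ee_pos: [0.5586, 0.0764, 0.1255]
eef_rot: [1.0, -0.003, 0.0, 0.001]
ft_force: [0.7, -0.8, -0.2]
width: 0.0869
grip_force: 0.0
```

drive_tool(increments=[[-0.07, 0.63, 0, 0, 0, 0], [-0.07, 0.63, 0, 0, 0, 0], [-0.07, 0.63, 0, 0, 0, 0], [-0.07, 0.63, 0, 0, 0, 0], [-0.07, 0.63, 0, 0, 0, 0]])

```text
time: 20.33
ee_pos: [0.5367, -0.1127, 0.1257]
eef_rot: [1.0, -0.003, 0.0, 0.001]
ft_force: [0.3, -1.2, -0.2]
width: 0.0869
grip_force: 0.0
```

drive_tool(increments=[[-0.075, 0.63, 0, 0, 0, 0], [-0.075, 0.63, 0, 0, 0, 0], [-0.075, 0.63, 0, 0, 0, 0], [-0.075, 0.63, 0, 0, 0, 0], [-0.075, 0.63, 0, 0, 0, 0]])

```text
time: 20.75
ee_pos: [0.5133, -0.3018, 0.1256]
eef_rot: [1.0, -0.003, -0.0, 0.001]
ft_force: [-0.1, 0.4, 0.3]
width: 0.0868
grip_force: 0.0
```

drive_tool(increments=[[0, 0, 0, 0, 0, 0], [0, 0, 0, 0, 0, 0], [0, 0, 0, 0, 0, 0], [0, 0, 0, 0, 0, 0], [0, 0, 0, 0, 0, 0]])

```text
time: 21.17
ee_pos: [0.5157, -0.2945, 0.1258]
eef_rot: [1.0, 0.001, 0.0, -0.0]
ft_force: [0.5, 0.7, -0.2]
width: 0.0871
grip_force: 0.0
```

```bash
python3 - <<'E'
from h import *
shot('w10');s=read_state();print(s['time'],s['ee_pos'],s['joint_positions'].round(2))
q=fit("ring","medium",["w10"],(.5155,-.298),span=.01)
fit("ring","small",["w10"],(.459,-.167),span=.01)
go([q[0],q[1],.028],0)
E
```

```text
21.2167 [ 0.51557346 -0.29476876  0.12580109] [ 0.81  0.37 -0.45  1.65  0.17  1.16 -1.25]
ring medium ['w10'] [ 0.5163 -0.2972] -415
ring small ['w10'] [ 0.4573 -0.1601] -236
go [0.002 0.008 0.326] [ 0.    -0.     0.002]
```

drive_tool(increments=[[0.002, 0.006, 0.1, 0, 0, 0], [0.002, 0.006, 0.2, 0, 0, 0], [0.002, 0.006, 0.28, 0, 0, 0], [0.002, 0.006, 0.315, 0, 0, 0], [0.002, 0.006, 0.325, 0, 0, 0]])

```text
time: 21.63
ee_pos: [0.5147, -0.2967, 0.0262]
eef_rot: [1.0, 0.0, -0.001, -0.001]
ft_force: [0.3, 0.8, -0.1]
width: 0.0871
grip_force: 0.0
```

drive_tool(increments=[[0, 0, 0, 0, 0, 0], [0, 0, 0, 0, 0, 0], [0, 0, 0, 0, 0, 0], [0, 0, 0, 0, 0, 0], [0, 0, 0, 0, 0, 0]], claw=1)

```text
time: 22.05
ee_pos: [0.5162, -0.2982, 0.0292]
eef_rot: [1.0, -0.0, 0.001, 0.001]
ft_force: [-0.2, -0.4, -0.5]
width: 0.0615
grip_force: 0.0
```

drive_tool(increments=[[0, 0, 0, 0, 0, 0], [0, 0, 0, 0, 0, 0], [0, 0, 0, 0, 0, 0], [0, 0, 0, 0, 0, 0], [0, 0, 0, 0, 0, 0]])

```text
time: 22.47
ee_pos: [0.5158, -0.298, 0.0285]
eef_rot: [1.0, -0.0, 0.0, 0.0]
ft_force: [-1.6, 0.8, 4.2]
width: 0.0493
grip_force: 15.0
```

drive_tool(increments=[[0, 0, -0.04, 0, 0, 0], [0, 0, -0.11, 0, 0, 0], [0, 0, -0.19, 0, 0, 0], [0, 0, -0.26, 0, 0, 0], [0, 0, -0.28, 0, 0, 0]])

```text
time: 22.88
ee_pos: [0.5172, -0.2984, 0.1161]
eef_rot: [1.0, -0.0, 0.002, 0.001]
ft_force: [0.5, 0.3, -1.1]
width: 0.0488
grip_force: 15.0
```

drive_tool(increments=[[-0.01, -0.06, 0, 0, 0, 0], [-0.04, -0.17, 0, 0, 0, 0], [-0.06, -0.29, 0, 0, 0, 0], [-0.09, -0.41, 0, 0, 0, 0], [-0.12, -0.53, 0, 0, 0, 0]])

```text
time: 23.3
ee_pos: [0.4787, -0.1372, 0.1116]
eef_rot: [1.0, -0.0, -0.0, -0.0]
ft_force: [1.1, 0.7, -1.0]
width: 0.0492
grip_force: 15.0
```

drive_tool(increments=[[-0.03, -0.12, 0, 0, 0, 0], [-0.06, -0.24, 0, 0, 0, 0], [-0.08, -0.36, 0, 0, 0, 0], [-0.11, -0.47, 0, 0, 0, 0], [-0.13, -0.57, 0, 0, 0, 0]])

```text
time: 23.72
ee_pos: [0.4395, 0.0342, 0.1118]
eef_rot: [1.0, 0.0, -0.0, 0.0]
ft_force: [0.3, -0.2, -1.4]
width: 0.049
grip_force: 15.0
```

drive_tool(increments=[[-0.02, -0.09, 0, 0, 0, 0], [-0.04, -0.18, 0, 0, 0, 0], [-0.06, -0.25, 0, 0, 0, 0], [-0.077, -0.3, 0, 0, 0, 0], [-0.077, -0.323, 0, 0, 0, 0]])

```text
time: 24.13
ee_pos: [0.4166, 0.1312, 0.1119]
eef_rot: [1.0, 0.001, -0.0, 0.0]
ft_force: [-0.5, 0.3, -1.4]
width: 0.0493
grip_force: 15.0
```

drive_tool(increments=[[0, 0, 0, 0, 0, 0], [0, 0, 0, 0, 0, 0], [0, 0, 0, 0, 0, 0], [0, 0, 0, 0, 0, 0], [0, 0, 0, 0, 0, 0]])

```text
time: 24.55
ee_pos: [0.4181, 0.1282, 0.112]
eef_rot: [1.0, -0.001, -0.0, 0.0]
ft_force: [-0.2, -0.4, -1.1]
width: 0.049
grip_force: 15.0
```

drive_tool(increments=[[0, 0, 0, 0, 0, 0], [0, 0, 0, 0, 0, 0], [0, 0, 0, 0, 0, 0], [0, 0, 0, 0, 0, 0], [0, 0, 0, 0, 0, 0]])

```text
time: 24.97
ee_pos: [0.4179, 0.1291, 0.1121]
eef_rot: [1.0, -0.0, 0.0, 0.0]
ft_force: [-0.5, 0.1, -1.1]
width: 0.049
grip_force: 15.0
```

drive_tool(increments=[[0, 0, 0.06, 0, 0, 0], [0, 0, 0.13, 0, 0, 0], [0, 0, 0.19, 0, 0, 0], [0, 0, 0.24, 0, 0, 0], [0, 0, 0.26, 0, 0, 0]])

```text
time: 25.38
ee_pos: [0.4167, 0.1288, 0.0323]
eef_rot: [1.0, -0.0, -0.001, 0.0]
ft_force: [-0.1, 0.1, -0.9]
width: 0.0492
grip_force: 15.0
```

drive_tool(increments=[[0, 0, 0, 0, 0, 0], [0, 0, 0, 0, 0, 0], [0, 0, 0, 0, 0, 0], [0, 0, 0, 0, 0, 0], [0, 0, 0, 0, 0, 0]])

```text
time: 25.8
ee_pos: [0.4184, 0.1291, 0.0348]
eef_rot: [1.0, -0.0, 0.001, 0.0]
ft_force: [0.6, -0.5, -1.2]
width: 0.049
grip_force: 15.0
```

drive_tool(increments=[[0, 0, 0, 0, 0, 0], [0, 0, 0, 0, 0, 0], [0, 0, 0, 0, 0, 0], [0, 0, 0, 0, 0, 0], [0, 0, 0, 0, 0, 0]])

```text
time: 26.22
ee_pos: [0.4179, 0.1291, 0.0341]
eef_rot: [1.0, -0.0, 0.0, 0.0]
ft_force: [-0.4, 0.8, -2.2]
width: 0.0491
grip_force: 15.0
```

Contact expected near TCP z 0.0285.

drive_tool(increments=[[0, 0.001, 0.004, 0, 0, 0], [0, 0.001, 0.008, 0, 0, 0], [0, 0.001, 0.012, 0, 0, 0], [0, 0.001, 0.015, 0, 0, 0], [0, 0.001, 0.016, 0, 0, 0]])

```text
time: 26.63
ee_pos: [0.4177, 0.1288, 0.0291]
eef_rot: [1.0, -0.0, -0.0, 0.0]
ft_force: [-0.3, -0.2, -1.1]
width: 0.0493
grip_force: 15.0
```

drive_tool(increments=[[0, 0, 0.001, 0, 0, 0], [0, 0, 0.002, 0, 0, 0], [0, 0, 0.002, 0, 0, 0], [0, 0, 0.002, 0, 0, 0], [0, 0, 0.002, 0, 0, 0]])

```text
time: 27.05
ee_pos: [0.4179, 0.1288, 0.0287]
eef_rot: [1.0, -0.0, 0.0, 0.0]
ft_force: [-0.2, -0.1, -0.8]
width: 0.0492
grip_force: 15.0
```

drive_tool(increments=[[0, 0, 0.001, 0, 0, 0], [0, 0, 0.001, 0, 0, 0], [0, 0, 0.002, 0, 0, 0], [0, 0, 0.002, 0, 0, 0], [0, 0, 0.002, 0, 0, 0]])

```text
time: 27.47
ee_pos: [0.418, 0.1288, 0.0284]
eef_rot: [1.0, -0.0, 0.0, 0.0]
ft_force: [-2.0, -0.8, 6.1]
width: 0.0493
grip_force: 15.0
```

drive_tool(increments=[[0, 0, -0.001, 0, 0, 0], [0, 0, -0.001, 0, 0, 0], [0, 0, -0.001, 0, 0, 0], [0, 0, -0.001, 0, 0, 0], [0, 0, -0.001, 0, 0, 0]], claw=0)

```text
time: 27.88
ee_pos: [0.4179, 0.1288, 0.0284]
eef_rot: [1.0, -0.0, 0.0, 0.0]
ft_force: [0.1, 0.1, -0.0]
width: 0.0744
grip_force: 0.0
```

drive_tool(increments=[[0, 0, 0, 0, 0, 0], [0, 0, 0, 0, 0, 0], [0, 0, -0.06, 0, 0, 0], [0, 0, -0.16, 0, 0, 0], [0, 0, -0.3, 0, 0, 0]])

```text
time: 28.3
ee_pos: [0.4158, 0.1285, 0.1171]
eef_rot: [1.0, -0.0, -0.003, -0.0]
ft_force: [1.8, -0.8, 0.1]
width: 0.0871
grip_force: 0.0
```

```bash
python3 - <<'E'
from h import *
shot('w11');s=read_state();print(s['time'],s['ee_pos'],s['joint_positions'].round(2))
fit("ring","medium",["w11"],(.418,.1288),span=.008);lfit("small","w11",(.5863,.0996))
E
```

```text
28.35 [0.4202447  0.13062047 0.12576631] [ 0.4   0.06 -0.82  2.02  0.05  1.08 -2.  ]
ring medium ['w11'] [0.4182 0.1283] -423
line small w11 [0.5864 0.0995] -128.4
```

drive_tool(increments=[[0.07, 0.5, 0, 0, 0, 0], [0.07, 0.5, 0, 0, 0, 0], [0.07, 0.5, 0, 0, 0, 0], [0.07, 0.5, 0, 0, 0, 0], [0.07, 0.5, 0, 0, 0, 0]])

```text
time: 28.77
ee_pos: [0.439, -0.0272, 0.118]
eef_rot: [1.0, -0.004, 0.0, 0.001]
ft_force: [0.1, -1.6, -0.5]
width: 0.0871
grip_force: 0.0
```

drive_tool(increments=[[0.065, 0.48, 0.06, 0, 0, 0], [0.065, 0.48, 0.06, 0, 0, 0], [0.065, 0.48, 0.06, 0, 0, 0], [0.065, 0.48, 0.06, 0, 0, 0], [0.065, 0.48, 0.06, 0, 0, 0]])

```text
time: 29.18
ee_pos: [0.4576, -0.1703, 0.0992]
eef_rot: [1.0, -0.004, -0.0, 0.0]
ft_force: [-0.8, -0.4, 0.2]
width: 0.0871
grip_force: 0.0
```

drive_tool(increments=[[0, 0, 0, 0, 0, 0], [0, 0, 0, 0, 0, 0], [0, 0, 0, 0, 0, 0], [0, 0, 0, 0, 0, 0], [0, 0, 0, 0, 0, 0]])

```text
time: 29.6
ee_pos: [0.4583, -0.1644, 0.1003]
eef_rot: [1.0, 0.0, 0.0, 0.0]
ft_force: [-0.1, -0.7, -0.7]
width: 0.0869
grip_force: 0.0
```

```bash
python3 - <<'E'
from h import *
shot('w12');s=read_state();print(s['time'],s['ee_pos'],s['joint_positions'].round(2))
q=fit("ring","small",["w12"],(.459,-.167),span=.01)
go([q[0],q[1],.022],0)
E
```

```text
29.65 [ 0.45829163 -0.16455098  0.10028259] [ 0.73  0.18 -0.52  1.94  0.1   1.05 -1.4 ]
ring small ['w12'] [ 0.4576 -0.1662] -371
go [-0.002  0.005  0.261] [ 0.    -0.     0.001]
```

drive_tool(increments=[[-0.002, 0.005, 0.08, 0, 0, 0], [-0.002, 0.005, 0.16, 0, 0, 0], [-0.002, 0.005, 0.22, 0, 0, 0], [-0.002, 0.005, 0.25, 0, 0, 0], [-0.002, 0.005, 0.26, 0, 0, 0]])

```text
time: 30.07
ee_pos: [0.4567, -0.1662, 0.0208]
eef_rot: [1.0, -0.0, -0.001, -0.0]
ft_force: [-0.1, 0.1, 0.9]
width: 0.0869
grip_force: 0.0
```

drive_tool(increments=[[0, 0, 0, 0, 0, 0], [0, 0, 0, 0, 0, 0], [0, 0, 0, 0, 0, 0], [0, 0, 0, 0, 0, 0], [0, 0, 0, 0, 0, 0]], claw=1, force=12)

```text
time: 30.48
ee_pos: [0.458, -0.167, 0.0228]
eef_rot: [1.0, -0.0, 0.001, 0.0]
ft_force: [0.8, -0.2, -0.1]
width: 0.0614
grip_force: 0.0
```

drive_tool(increments=[[0, 0, 0, 0, 0, 0], [0, 0, 0, 0, 0, 0], [0, 0, 0, 0, 0, 0], [0, 0, 0, 0, 0, 0], [0, 0, 0, 0, 0, 0]])

```text
time: 30.9
ee_pos: [0.4575, -0.1667, 0.0221]
eef_rot: [1.0, -0.0, 0.0, 0.0]
ft_force: [0.1, -0.1, 1.0]
width: 0.0341
grip_force: 12.0
```

drive_tool(increments=[[0, 0, 0, 0, 0, 0], [0, 0, 0, 0, 0, 0], [0, 0, 0, 0, 0, 0], [0, 0, 0, 0, 0, 0], [0, 0, 0, 0, 0, 0]])

```text
time: 31.32
ee_pos: [0.4576, -0.1667, 0.0221]
eef_rot: [1.0, -0.0, 0.0, 0.0]
ft_force: [-0.3, -0.3, 1.7]
width: 0.0341
grip_force: 12.0
```

```bash
python3 - <<'E'
from h import *
shot('w13');s=read_state();print(s['time'],s['ee_pos'])
cv2.imwrite("pics/top1.png",camera("top"))
q=fit("ring","small",["w13"],(.4576,-.166),span=.006)
E
```

```text
31.3667 [ 0.45758836 -0.16675429  0.02214093]
ring small ['w13'] [ 0.4575 -0.1669] -205
```

drive_tool(increments=[[0, 0, -0.04, 0, 0, 0], [0, 0, -0.11, 0, 0, 0], [0, 0, -0.2, 0, 0, 0], [0, 0, -0.27, 0, 0, 0], [0, 0, -0.3, 0, 0, 0]])

```text
time: 31.83
ee_pos: [0.459, -0.167, 0.1156]
eef_rot: [1.0, -0.0, 0.002, 0.001]
ft_force: [0.5, -1.3, -0.7]
width: 0.0338
grip_force: 12.0
```

drive_tool(increments=[[0.02, -0.04, 0, 0, 0, 0], [0.07, -0.14, 0, 0, 0, 0], [0.12, -0.25, 0, 0, 0, 0], [0.17, -0.36, 0, 0, 0, 0], [0.22, -0.46, 0, 0, 0, 0]])

```text
time: 32.25
ee_pos: [0.5239, -0.0269, 0.1122]
eef_rot: [1.0, -0.0, 0.0, -0.0]
ft_force: [0.9, 0.1, -0.8]
width: 0.0339
grip_force: 12.0
```

drive_tool(increments=[[0.05, -0.1, 0, 0, 0, 0], [0.1, -0.2, 0, 0, 0, 0], [0.15, -0.31, 0, 0, 0, 0], [0.19, -0.39, 0, 0, 0, 0], [0.209, -0.428, 0, 0, 0, 0]])

```text
time: 32.67
ee_pos: [0.5867, 0.1041, 0.112]
eef_rot: [1.0, 0.002, -0.0, -0.001]
ft_force: [0.4, -1.2, -0.3]
width: 0.0338
grip_force: 12.0
```

drive_tool(increments=[[0, 0, 0, 0, 0, 0], [0, 0, 0, 0, 0, 0], [0, 0, 0, 0, 0, 0], [0, 0, 0, 0, 0, 0], [0, 0, 0, 0, 0, 0]])

```text
time: 33.08
ee_pos: [0.5863, 0.0979, 0.1121]
eef_rot: [1.0, -0.001, 0.0, 0.0]
ft_force: [-0.3, -0.3, -0.4]
width: 0.0341
grip_force: 12.0
```

drive_tool(increments=[[0, 0, 0, 0, 0, 0], [0, 0, 0, 0, 0, 0], [0, 0, 0, 0, 0, 0], [0, 0, 0, 0, 0, 0], [0, 0, 0, 0, 0, 0]])

```text
time: 33.5
ee_pos: [0.5864, 0.0995, 0.1121]
eef_rot: [1.0, -0.0, 0.0, 0.0]
ft_force: [-0.4, 0.3, -0.6]
width: 0.034
grip_force: 12.0
```

drive_tool(increments=[[0, 0, 0.06, 0, 0, 0], [0, 0, 0.14, 0, 0, 0], [0, 0, 0.21, 0, 0, 0], [0, 0, 0.26, 0, 0, 0], [0, 0, 0.278, 0, 0, 0]])

```text
time: 33.92
ee_pos: [0.585, 0.0992, 0.0262]
eef_rot: [1.0, -0.0, -0.002, 0.0]
ft_force: [-0.1, 1.2, -0.6]
width: 0.034
grip_force: 12.0
```

drive_tool(increments=[[0, 0, 0, 0, 0, 0], [0, 0, 0, 0, 0, 0], [0, 0, 0, 0, 0, 0], [0, 0, 0, 0, 0, 0], [0, 0, 0, 0, 0, 0]])

```text
time: 34.33
ee_pos: [0.5871, 0.0997, 0.0297]
eef_rot: [1.0, -0.0, 0.001, -0.0]
ft_force: [1.0, -0.0, -1.3]
width: 0.0336
grip_force: 12.0
```

drive_tool(increments=[[0, 0, 0, 0, 0, 0], [0, 0, 0, 0, 0, 0], [0, 0, 0, 0, 0, 0], [0, 0, 0, 0, 0, 0], [0, 0, 0, 0, 0, 0]])

```text
time: 34.75
ee_pos: [0.5864, 0.0996, 0.0287]
eef_rot: [1.0, -0.0, 0.0, 0.0]
ft_force: [0.4, -0.6, -0.2]
width: 0.0342
grip_force: 12.0
```

drive_tool(increments=[[0, 0, 0.004, 0, 0, 0], [0, 0, 0.008, 0, 0, 0], [0, 0, 0.012, 0, 0, 0], [0, 0, 0.015, 0, 0, 0], [0, 0, 0.017, 0, 0, 0]])

```text
time: 35.17
ee_pos: [0.5863, 0.0995, 0.0233]
eef_rot: [1.0, -0.0, -0.0, 0.0]
ft_force: [-0.1, -0.4, -0.6]
width: 0.0341
grip_force: 12.0
```

drive_tool(increments=[[0, 0, 0.001, 0, 0, 0], [0, 0, 0.002, 0, 0, 0], [0, 0, 0.002, 0, 0, 0], [0, 0, 0.002, 0, 0, 0], [0, 0, 0.002, 0, 0, 0]])

```text
time: 35.58
ee_pos: [0.5865, 0.0996, 0.023]
eef_rot: [1.0, -0.0, 0.0, 0.0]
ft_force: [0.5, -0.0, 0.1]
width: 0.034
grip_force: 12.0
```

drive_tool(increments=[[0, 0, 0.001, 0, 0, 0], [0, 0, 0.002, 0, 0, 0], [0, 0, 0.002, 0, 0, 0], [0, 0, 0.002, 0, 0, 0], [0, 0, 0.002, 0, 0, 0]])

```text
time: 36.0
ee_pos: [0.5864, 0.0996, 0.0223]
eef_rot: [1.0, -0.0, -0.0, 0.0]
ft_force: [-0.1, -0.1, -0.5]
width: 0.0342
grip_force: 12.0
```

drive_tool(increments=[[0, 0, 0.001, 0, 0, 0], [0, 0, 0.001, 0, 0, 0], [0, 0, 0.001, 0, 0, 0], [0, 0, 0.001, 0, 0, 0], [0, 0, 0.001, 0, 0, 0]])

```text
time: 36.42
ee_pos: [0.5865, 0.0996, 0.0222]
eef_rot: [1.0, -0.0, 0.0, 0.0]
ft_force: [-0.9, 0.0, 1.6]
width: 0.0339
grip_force: 12.0
```

drive_tool(increments=[[0, 0, 0, 0, 0, 0], [0, 0, 0, 0, 0, 0], [0, 0, 0, 0, 0, 0], [0, 0, 0, 0, 0, 0], [0, 0, 0, 0, 0, 0]], claw=0)

```text
time: 36.83
ee_pos: [0.5864, 0.0996, 0.022]
eef_rot: [1.0, -0.0, 0.0, 0.0]
ft_force: [-0.5, 0.1, 0.1]
width: 0.0597
grip_force: 0.0
```

drive_tool(increments=[[0, 0, 0, 0, 0, 0], [0, 0, 0, 0, 0, 0], [0, 0, -0.06, 0, 0, 0], [0, 0, -0.16, 0, 0, 0], [0, 0, -0.3, 0, 0, 0]])

```text
time: 37.25
ee_pos: [0.5844, 0.0991, 0.1101]
eef_rot: [1.0, -0.0, -0.003, 0.0]
ft_force: [0.5, -0.8, 0.6]
width: 0.0852
grip_force: 0.0
```

drive_tool(increments=[[-0.1, -0.07, -0.1, 0, 0, 0], [-0.2, -0.14, -0.2, 0, 0, 0], [-0.3, -0.22, -0.3, 0, 0, 0], [-0.4, -0.3, -0.35, 0, 0, 0], [-0.46, -0.32, -0.36, 0, 0, 0]])

```text
time: 37.67
ee_pos: [0.4476, 0.1981, 0.2221]
eef_rot: [1.0, 0.0, 0.002, -0.001]
ft_force: [-0.3, 1.0, 0.8]
width: 0.087
grip_force: 0.0
```

drive_tool(increments=[[0, 0, 0, 0, 0, 0], [0, 0, 0, 0, 0, 0], [0, 0, 0, 0, 0, 0], [0, 0, 0, 0, 0, 0], [0, 0, 0, 0, 0, 0]])

```text
time: 38.08
ee_pos: [0.449, 0.1948, 0.219]
eef_rot: [1.0, -0.001, -0.001, -0.0]
ft_force: [0.6, 0.6, 1.4]
width: 0.0874
grip_force: 0.0
```

drive_tool(increments=[[0, 0, 0, 0, 0, 0], [0, 0, 0, 0, 0, 0], [0, 0, 0, 0, 0, 0], [0, 0, 0, 0, 0, 0], [0, 0, 0, 0, 0, 0]])

```text
time: 38.5
ee_pos: [0.4486, 0.1957, 0.2197]
eef_rot: [1.0, -0.0, -0.0, -0.0]
ft_force: [-0.2, 0.2, 0.0]
width: 0.0867
grip_force: 0.0
```

```bash
python3 - <<'E'
from h import *
shot('w14');s=read_state();print(s['time'],s['ee_pos'],s['joint_vel'].round(3))
P={"small":(.5864,.0996),"medium":(.418,.1288),"large":(.5795,.2708),"oval":(.4381,.2725)}
im=cv2.resize(cv2.imread("pics/w14.png"),None,fx=2,fy=2,interpolation=cv2.INTER_CUBIC)
for n,p in P.items():
    q=fit("ring",n,["w14"],p,.217,span=.008)
cv2.imwrite("pics/w14p.png",im[0:480,400:1100])
E
```

```text
38.55 [0.44853456 0.19567566 0.2196948 ] [ 0.    -0.002 -0.001  0.001 -0.002  0.    -0.   ]
ring small ['w14'] [0.5861 0.0994] -474
ring medium ['w14'] [0.4187 0.1286] -453
ring large ['w14'] [0.579  0.2699] -453
ring oval ['w14'] [0.4383 0.2719 0.2158] -446
```

View pics/w14p.png

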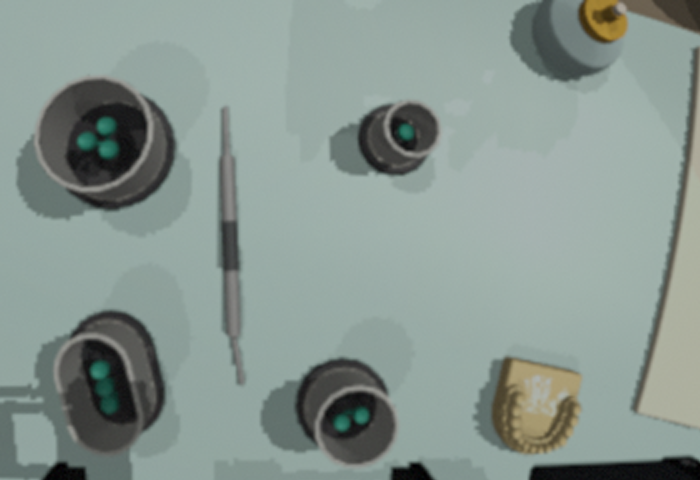

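The picture shows all four rings upright on their own formers: large (95,135), small (412,130), oval (100,395) and medium (355,425). The fits put each within 1 mm of its moulded line, and the lamp and cast are undisturbed.

```bash
python3 -c "
from bench import *
print(close_job())"
```

```text
the job is handed in; nothing more can be done
None
```

The job is handed in: all four rings stand upright on their own formers, within about 1 mm of the moulded lines by the last camera fit, the oval ring lies along its former, and the lamp and stone cast were left untouched (38.6 s of 99 s used).

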